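Clear the sawing board into its offcut drawer

ROBOT

A 7-joint arm with a two-finger parallel gripper is mounted at the origin on the work surface; the furniture and walls round the work are solid. World frame = base frame: x ahead of the robot, y to its left, z up, the work surface at z = 0. Lengths are in m, angles in rad, forces in N, time in s.
With the tool pointing down it reaches from about 0.425 to 0.925 m from the base axis. Payload 6.8 kg.
Tool frame: the origin (TCP) lies at the very end of the fingers, on their centre line; the grasp point (between the pads) lies 19 mm behind it; z points along the fingers, y is the line along which they close (so a half turn about z gives the same grasp; the last joint's range is limited). The gripper opens to 85 mm and grips with 20 to 120 N. Pads are 22 mm wide; open, the fingers measure 114 mm over their backs; the gripper's body (76 mm by 85 mm) begins 54 mm behind the grasp point. The pads swing forward as they close: fully open they stand 13 mm farther back than shut.
Start: joints at [1.001, 0.477, 0.022, 1.555, -0.011, 1.109, -0.083], TCP at [0.301, -0.604, 0.231] pointing down, gripper open.
Joint ranges: [-2.96, 2.96], [-0.34, 2.1], [-1.41, 1.46], [0.24, 2.44], [-1.37, 4.51], [0.17, 1.92], [-2.96, 2.96]. Speed limits (rad/s): [2.39, 2.39, 3.14, 3.14, 3.14, 3.14, 3.14].

INTERFACE

Orientations are given as a rotation vector (axis times angle).
In Python, from bench import get_obs, grab_frame, hand_in gives the robot as it stands.
- The arm moves only by the tool drive_tool, never from a script. Its argument "rows" is a list of rows, each an object with "offset": the shift along the tool's x, y, z as a fraction of full scale, a list of three; "rotation": the turn, a rotation vector about the tool's x, y, z as a fraction of full scale, a list of three; "claw": the opening, from 0 (shut) to 1 (fully open). In form: [{"offset": [tx, ty, tz], "rotation": [wx, wy, wz], "claw": claw}, ...]. A call has 1 to 20 rows; each row is the pose to reach, as a shift and turn from the pose commanded when the call began, along the tool's axes at that moment; what a row does not reach only later rows make up. Full scale, the value 1, is 0.15 m for a shift and 2 rad for a turn. A row lasts 1/12 s, in which the tool goes at most 41.7 mm and 7.16 degrees, less where a joint would pass 70% of its speed; a pose out of reach is approached as far as the arm can. A call with a number of a shift or a turn outside -1 to 1 is refused whole. A call with a gripper value outside its range is refused whole. The fingers move at their own pace and stop on an object; "force" is the grip in N (left out, the last holds). Time passes only in rows, so rows that repeat a pose let the fingers close. It gives the time, the measured TCP pose, the force, the opening and the grip force at its end, in the units of the state.
- get_obs(): the state, without advancing time (a new reading comes with each control period).
- grab_frame(name): name is "scene" or "top"; returns a dict with "frame" (480x640x3 uint8, red, green, blue), "z_map" (480x640 float32, m along the optical axis (not along the pixel's ray), 0 where there is no reading), "vfov" (degrees; the focal length in pixels is half the picture's height over the tangent of half this angle, whatever the lens; pixels are square), "cx", "cy" (the principal point, pixels), "R" (3x3) and "t" (3): a world point X has camera coordinates R X + t. Camera axes: x right, y down, z forward; pixel columns grow to the right and rows downward; lengths in m; the calibration is good to about 2 mm. A picture is of the moment at which its call begins.
- hand_in(): hands the job in; it is judged then, once.
The state is a dict: "clock": time; "joints": joint angles; "qvel": joint speeds; "tau": joint torques, N m; "tcp_pos": TCP position; "orientation": TCP orientation; "contact_force": force on the tool from outside, world axes, zero at the start; "moment": the same for the moment, N m; "grip_width": finger opening in m; "gripper_force": force on a finger pad.
Only numpy, scipy, OpenCV 4.12 (cv2) and the standard library are available. Lean on these libraries where they do the work, as an engineer would, in place of code of your own. Each camera call takes 0.05 s, during which the arm holds its last target. There are 200 camera calls.

TASK

Clear the sawing board: pull its offcut drawer well out at the right-hand end and use the bench brush to sweep all three offcuts off that end of the board so that they drop into the drawer; do not grip or lift the offcuts, they are full of splinters. Then stand the brush back on the workbench on its bristles and push the drawer fully shut with the offcuts inside. Leave the blank at the fence where it lies.

Things in the scene. Friction and masses are not known exactly. Their poses are not given: they have to be found in the camera images.
- saw_station: fixed sawing station: plywood board 250 mm deep (own x) by 340 mm wide (own y), top 122 mm above the bench, on a wooden carcass; origin: centre of its underside at bench height. A dark fence, 20 mm thick and 45 mm high, stands along the board's +x edge (its face at own x = 105 mm); the other three edges are open. The drawer comes out under the -y end (board edge at own y = -170 mm)
- waste_drawer (a joint): how far the offcut drawer is pulled out, m: 0 shut, 0.16 fully out, along the station's own -y; about 1.5 N of friction, stays where left. Its front panel is 244 mm wide, 11 to 99 mm above the bench, its outer face 14.5 mm beyond the board edge when shut. Pulled out, the open gap between board edge and front panel is as long as the pull (it may start a little open), 198 mm across and 72 mm deep
- drawer_handle (a point): middle of the handle's bar, 80 mm above the bench: a level round bar of 9 mm diameter along the station's own x, 96 mm long, 45 mm out from the drawer's front face (40 mm clear between bar and face, open above and below)
- drawer_in (a point): centre of the drawer's inner floor (moves with the drawer; axes as the station's): inside 198 mm in x, 307 mm in y; floor 20 mm above the bench, side walls 72 mm high inside; the underside of the board is 84 mm above this floor
- board_edge (a point): middle of the board's top edge over the drawer, at the height of the board's top (axes as the station's)
- offcut_0: loose wooden offcut, 28 x 62 x 22 mm (own x, y, z), about 50 g, lying on the board; origin at the centre of its underside
- offcut_1: the same, darker wood
- offcut_2: the same, third piece
- blank_1: square wooden blank, 42 x 130 x 42 mm (own x, y, z), lying loose on the board along the fence; origin at the centre of its underside
- bench_brush: grey hand brush, 30 x 85 x 55 mm (own x, y, z), standing on its bristles; rigid, about 70 g; origin at the centre of its underside. Its wooden base is 20 mm high; over it stands an open bow handle along its own y: a level bar 10 mm thick, 10 mm high and 46 mm long with its top 54.5 mm above the underside

How it is judged:
On the way, in this order (a step that is already met when the one before it is completed fails the run):
1. the drawer is pulled well out (12 cm or more) (value of joint waste_drawer above 0.12 m), for 0.2 s.
2. the held brush is down on the board (contact force between the fingers and bench_brush above 1 N and z of bench_brush in the frame of saw_station between 0.105 and 0.15 m and x of bench_brush in the frame of saw_station between -0.17 and 0.125 m and y of bench_brush in the frame of saw_station between -0.2 and 0.2 m), for 0.2 s.
3. all three offcuts lie in the drawer (x of offcut_0 in the frame of drawer_in between -0.1 and 0.1 m and y of offcut_0 in the frame of drawer_in between -0.156 and 0.156 m and z of offcut_0 in the frame of drawer_in between -0.01 and 0.08 m and x of offcut_1 in the frame of drawer_in between -0.1 and 0.1 m and y of offcut_1 in the frame of drawer_in between -0.156 and 0.156 m and z of offcut_1 in the frame of drawer_in between -0.01 and 0.08 m and x of offcut_2 in the frame of drawer_in between -0.1 and 0.1 m and y of offcut_2 in the frame of drawer_in between -0.156 and 0.156 m and z of offcut_2 in the frame of drawer_in between -0.01 and 0.08 m), for 0.2 s.
At the end, for the whole second after the job is handed in: The drawer is shut (within 8 mm), all three offcuts lie inside it at rest (under 0.1 m/s), the brush stands on its bristles on the workbench itself (underside within 12 mm of the bench top, tilt under 0.2 rad, under 0.05 m/s), and the blank is within 30 mm of where it lay (all of step 3 and value of joint waste_drawer below 0.008 m and linear speed of each of offcut_0, offcut_1, offcut_2 below 0.1 m/s and height (world z) of bench_brush below 0.012 m and angle between bench_brush's own z axis and vertical below 0.2 rad and linear speed of bench_brush below 0.05 m/s and distance of blank_1 from where it was at the start of the episode below 0.03 m); the robot touches nothing.
It fails at once if an offcut is gripped or pressed with the fingers (more than 5 N) (contact force between the fingers and offcut_0 above 5 N or contact force between the fingers and offcut_1 above 5 N or contact force between the fingers and offcut_2 above 5 N).
It fails at once if an offcut is lifted 50 mm or more off the board (height (world z) of any of offcut_0, offcut_1, offcut_2 above 0.172 m).
It fails at once if the blank is shifted by more than 30 mm (distance of blank_1 from where it was at the start of the episode above 0.03 m).
It also fails if it takes over 72 s, if anything falls off the work surface, if the arm or the gripper's body presses on something with over 40 N, if the wrist force passes 120 N, or if a joint passes its speed limit or range.

## Working session

There is one attempt and no reset: what is moved stays moved. The work goes in short steps, Python scripts to look and compute and a tool call to move; the robot and the scene stay as the last step left them, time stands still between calls to the robot, and variables do not carry over. Pictures are saved under pics/ and viewed, at most 10 in all, crops included, and the job is handed in when it is done.

Besides the shell and the picture viewer there is one more tool, called as a command line: name --argument value ..., lists and objects as JSON in quotes. drive_tool: Moves the arm, as the interface text tells. Its arguments: {"type":"object","properties":{"rows":{"type":"array","items":{"type":"object","properties":{"offset":{"type":"array","items":{"type":"number"}},"rotation":{"type":"array","items":{"type":"number"}},"claw":{"type":"number"}}}},"force":{"type":"number"}},"required":["rows"]}

```bash
mkdir -p pics; ls; python3 - <<'E'
from bench import get_obs, grab_frame
import cv2,numpy as np
o=get_obs(); print({k:np.round(v,3) for k,v in o.items()})
for n in("scene","top"):
    f=grab_frame(n); cv2.imwrite(f"pics/{n}0.png",f["frame"][:,:,::-1]); np.savez(f"{n}0.npz",**f)
    print(n,f["vfov"],f["cx"],f["cy"],f["R"].round(3).tolist(),np.round(f["t"],3))
E
```

```text
pics
{'clock': np.float64(0.0), 'joints': array([ 1.001,  0.478,  0.022,  1.556, -0.011,  1.109, -0.083]), 'qvel': array([ 0.001,  0.   ,  0.   ,  0.003,  0.001, -0.002,  0.001]), 'tau': array([-1.0000e-03, -5.9645e+01,  1.6080e+00, -2.8120e+01,  1.3000e-02,
        9.0000e-03,  0.0000e+00]), 'tcp_pos': array([ 0.3  , -0.604,  0.23 ]), 'orientation': array([-3.057e+00, -7.190e-01,  1.000e-03]), 'contact_force': array([ 0.366, -0.515, -0.11 ]), 'moment': array([ 0.031,  0.04 , -0.01 ]), 'gripper_force': np.float64(0.0), 'grip_width': np.float64(0.086)}
scene 51.391910505531925 316.73560061624306 238.29300592973183 [[-0.819, -0.574, 0.018], [-0.399, 0.547, -0.736], [0.412, -0.61, -0.677]] [0.408 0.318 0.962]
top 52.63693384570991 316.9734505159019 238.92749841171937 [[0.005, -1.0, -0.001], [-0.977, -0.005, -0.212], [0.212, 0.003, -0.977]] [-0.063  0.558  1.006]
```

View pics/scene0.png

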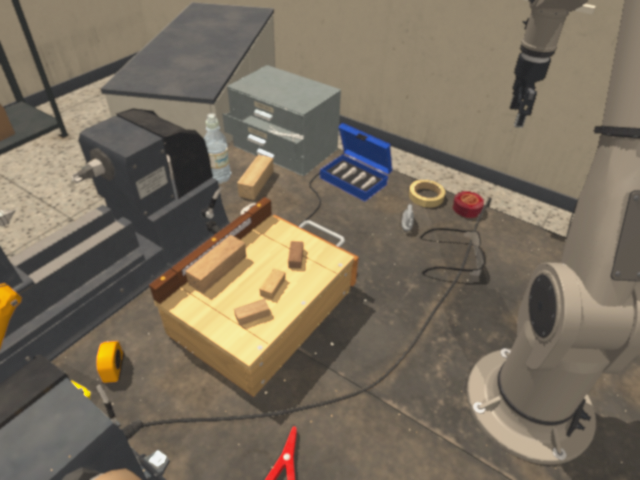

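View pics/top0.png

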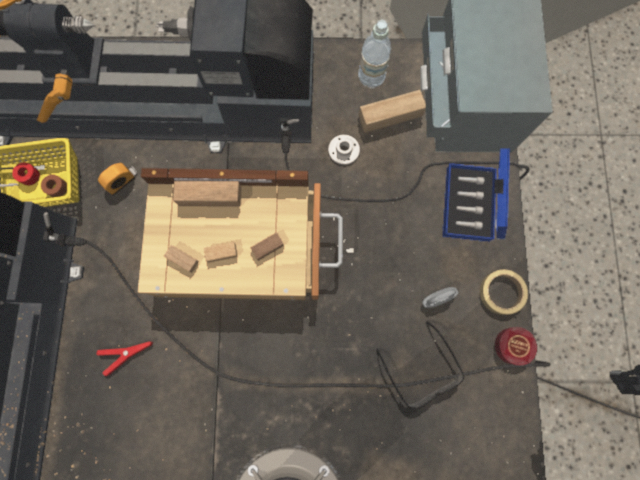

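The top view shows the board (140-310, 180-298) with the fence at the far edge, three offcuts at (182,259), (221,252) and (267,247), the handle at (338,240), and the grey brush at (440,298). Next I'll measure these.

```bash
cat > h.py <<'E'
import numpy as np,cv2
from bench import get_obs,grab_frame
def cloud(f):
    F=240/np.tan(np.radians(float(f["vfov"]))/2); z=f["z_map"]
    v,u=np.mgrid[:480,:640]
    P=np.stack([(u-f["cx"])/F*z,(v-f["cy"])/F*z,z],-1)
    P=(P-f["t"])@f["R"]; P[z==0]=np.nan
    return P
def rect(p): 
    c,s,a=cv2.minAreaRect((p[:,:2]*1000).astype(np.float32)); return np.round(c,1),np.round(s,1),round(a,1)
E
python3 - <<'E'
from h import *
f=np.load("top0.npz"); P=cloud(f); Z=P[...,2]
hsv=cv2.cvtColor(f["frame"],cv2.COLOR_RGB2HSV)
def roi(u0,v0,u1,v1):
    m=np.zeros((480,640),bool); m[v0:v1,u0:u1]=1; return m
def rep(n,m):
    p=P[m]; print(n,m.sum(),"rect",rect(p),"med",np.nanmedian(p,0).round(4))
board=roi(130,165,330,310)
rep("board",board&(Z>.115)&(Z<.129))
rep("fence",board&(Z>.16)&roi(130,160,330,190))
print("drawer front",)
rep("front",roi(311,180,325,300)&(Z>.085)&(Z<.108))
rep("handle",roi(323,205,350,275)&(Z>.06)&(Z<.1))
m=(board&(Z>.136)&(Z<.155)&roi(155,225,300,285)).astype(np.uint8)
n,l,s,c=cv2.connectedComponentsWithStats(m)
for i in range(1,n):
    if s[i,4]>40: rep(f"off{c[i].round()} hsv{np.median(hsv[l==i],0)}",l==i)
rep("blank",roi(165,175,250,215)&(Z>.155)&(Z<.175)&roi(165,181,250,215))
b=roi(415,280,465,315)
rep("brush>12",b&(Z>.012)); rep("brush top",b&(Z>.044))
rep("brush base", b&(Z>.012)&(Z<.03)); print("bench z",np.nanmedian(Z[320:340,250:350]))
im=cv2.resize(f["frame"][270:325,405:475,::-1],None,fx=5,fy=5,interpolation=2)
im2=cv2.resize(np.load("scene0.npz")["frame"][195:245,370:440,::-1],None,fx=5,fy=5,interpolation=2)
cv2.imwrite("pics/br.png",np.vstack([im,im2]))
E
```

```text
board 15218 rect (array([547.9, 132.4]), array([340.9, 233.5]), 89.1) med [0.5418 0.1175 0.1216]
fence 2283 rect (array([659.4, 131. ]), array([341.1,  46.2]), 89.5) med [0.6663 0.1455 0.1657]
drawer front
front 766 rect (array([553.6, -61.6]), array([243.1,  28.1]), 0.5) med [ 0.5489 -0.0565  0.0988]
handle 320 rect (array([553.1, -92.8]), array([117. ,  39.1]), 0.1) med [ 0.5523 -0.1055  0.0838]
off[266. 245.] hsv[ 13.  95. 155.] 442 rect (array([527.6,  42.4]), array([29.1, 61.7]), 31.0) med [0.5272 0.042  0.1435]
off[219. 251.] hsv[ 16.  97. 213.] 447 rect (array([515.2, 136.5]), array([28.3, 62.8]), 11.7) med [0.5146 0.136  0.1433]
off[180. 257.] hsv[ 15.  90. 194.] 439 rect (array([501.7, 215.6]), array([63.1, 27.7]), 60.2) med [0.5013 0.2143 0.1433]
blank 1339 rect (array([635.2, 166.1]), array([130.3,  42.6]), 89.8) med [0.6341 0.1657 0.1635]
brush>12 432 rect (array([ 437.7, -331.9]), array([29.1, 82.7]), 25.8) med [ 0.4362 -0.3289  0.0238]
brush top 132 rect (array([ 437.6, -332.6]), array([10.6, 59.6]), 22.7) med [ 0.4374 -0.3303  0.0528]
brush base 281 rect (array([ 437.7, -331.9]), array([29.1, 82.7]), 25.8) med [ 0.4365 -0.3294  0.0221]
bench z -0.0001505643740163797
```

View pics/br.png

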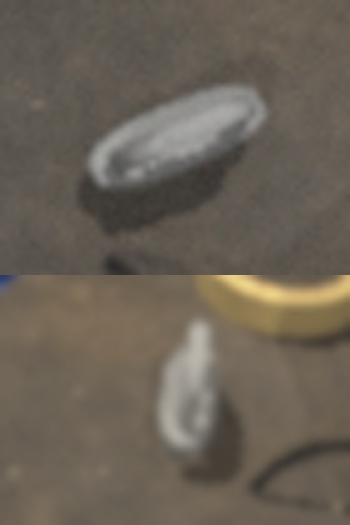

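drive_tool --rows '[{"offset": [1, -0.75, 0], "rotation": [0, 0, 0.231], "claw": 0.4}, {"offset": [1, -0.75, 0], "rotation": [0, 0, 0.231], "claw": 0.4}, {"offset": [1, -0.75, 0], "rotation": [0, 0, 0.231], "claw": 0.4}, {"offset": [1, -0.75, 0], "rotation": [0, 0, 0.231], "claw": 0.4}, {"offset": [1, -0.75, 0], "rotation": [0, 0, 0.231], "claw": 0.4}, {"offset": [1, -0.75, 0], "rotation": [0, 0, 0.231], "claw": 0.4}]'

```text
clock: 0.6
tcp_pos: [0.3888, -0.4306, 0.231]
orientation: [-3.138, -0.014, -0.001]
contact_force: [0.5, 0.0, -0.4]
grip_width: 0.0342
gripper_force: 0.0
```

drive_tool --rows '[{"offset": [0.55, -1, 0], "rotation": [0, 0, 0], "claw": 0.4}, {"offset": [0.55, -1, 0], "rotation": [0, 0, 0], "claw": 0.4}, {"offset": [0.55, -1, 0], "rotation": [0, 0, 0], "claw": 0.4}, {"offset": [0.55, -1, 0], "rotation": [0, 0, 0], "claw": 0.4}, {"offset": [0.55, -1, 0], "rotation": [0, 0, 0], "claw": 0.4}]'

```text
clock: 1.02
tcp_pos: [0.4716, -0.2791, 0.2312]
orientation: [-3.138, -0.016, -0.003]
contact_force: [0.6, -0.2, -0.3]
grip_width: 0.0342
gripper_force: 0.0
```

drive_tool --rows '[{"offset": [0.55, -1, 0.2], "rotation": [0, 0, 0], "claw": 0.4}, {"offset": [0.55, -1, 0.2], "rotation": [0, 0, 0], "claw": 0.4}, {"offset": [0.55, -1, 0.2], "rotation": [0, 0, 0], "claw": 0.4}, {"offset": [0.55, -1, 0.2], "rotation": [0, 0, 0], "claw": 0.4}, {"offset": [0.55, -1, 0.2], "rotation": [0, 0, 0], "claw": 0.4}, {"offset": [0.55, -1, 0.2], "rotation": [0, 0, 0], "claw": 0.4}]'

```text
clock: 1.52
tcp_pos: [0.5511, -0.1332, 0.2003]
orientation: [-3.14, -0.01, 0.001]
contact_force: [-0.8, -0.9, 1.1]
grip_width: 0.0343
gripper_force: 0.0
```

drive_tool --rows '[{"offset": [0.01, -0.17, 0], "rotation": [0, 0, 0.004], "claw": 0.4}, {"offset": [0.01, -0.17, 0.3], "rotation": [0, 0, 0.004], "claw": 0.4}, {"offset": [0.01, -0.17, 0.4], "rotation": [0, 0, 0.004], "claw": 0.4}, {"offset": [0.01, -0.17, 0.5], "rotation": [0, 0, 0.004], "claw": 0.4}, {"offset": [0.01, -0.17, 0.5], "rotation": [0, 0, 0.004], "claw": 0.4}, {"offset": [0.01, -0.17, 0.5], "rotation": [0, 0, 0.004], "claw": 0.4}]'

```text
clock: 2.02
tcp_pos: [0.5507, -0.1131, 0.1259]
orientation: [3.141, -0.016, -0.003]
contact_force: [0.0, -0.0, 1.4]
grip_width: 0.0342
gripper_force: 0.0
```

drive_tool --rows '[{"offset": [0.01, -0.036, 0.1], "rotation": [0, 0, -0.004], "claw": 0.4}, {"offset": [0.01, -0.036, 0.2], "rotation": [0, 0, -0.004], "claw": 0.4}, {"offset": [0.01, -0.036, 0.3], "rotation": [0, 0, -0.004], "claw": 0.4}, {"offset": [0.01, -0.036, 0.4], "rotation": [0, 0, -0.004], "claw": 0.4}, {"offset": [0.01, -0.036, 0.43], "rotation": [0, 0, -0.004], "claw": 0.4}, {"offset": [0.01, -0.036, 0.43], "rotation": [0, 0, -0.004], "claw": 0.4}, {"offset": [0.01, -0.036, 0.43], "rotation": [0, 0, -0.004], "claw": 0}, {"offset": [0.01, -0.036, 0.43], "rotation": [0, 0, -0.004], "claw": 0}, {"offset": [0.01, -0.036, 0.43], "rotation": [0, 0, -0.004], "claw": 0}, {"offset": [0.01, -0.036, 0.43], "rotation": [0, 0, -0.004], "claw": 0}, {"offset": [0.01, -0.036, 0.43], "rotation": [0, 0, -0.004], "claw": 0}]' --force 30

```text
clock: 2.93
tcp_pos: [0.5541, -0.1064, 0.0632]
orientation: [3.141, -0.001, 0.004]
contact_force: [-0.8, -1.0, 6.0]
grip_width: 0.0072
gripper_force: 29.5
```

drive_tool --rows '[{"offset": [0, 0.05, 0], "rotation": [0, 0, 0], "claw": 0}, {"offset": [0, 0.13, 0], "rotation": [0, 0, 0], "claw": 0}, {"offset": [0, 0.23, 0], "rotation": [0, 0, 0], "claw": 0}, {"offset": [0, 0.33, 0], "rotation": [0, 0, 0], "claw": 0}, {"offset": [0, 0.43, 0], "rotation": [0, 0, 0], "claw": 0}, {"offset": [0, 0.53, 0], "rotation": [0, 0, 0], "claw": 0}, {"offset": [0, 0.63, 0], "rotation": [0, 0, 0], "claw": 0}, {"offset": [0, 0.73, 0], "rotation": [0, 0, 0], "claw": 0}, {"offset": [0, 0.83, 0], "rotation": [0, 0, 0], "claw": 0}, {"offset": [0, 0.9, 0], "rotation": [0, 0, 0], "claw": 0}, {"offset": [0, 0.96, 0], "rotation": [0, 0, 0], "claw": 0}, {"offset": [0, 0.98, 0], "rotation": [0, 0, 0], "claw": 0}, {"offset": [0, 0.98, 0], "rotation": [0, 0, 0], "claw": 0}, {"offset": [0, 0.98, 0], "rotation": [0, 0, 0], "claw": 0}, {"offset": [0, 0.98, 0], "rotation": [0, 0, 0], "claw": 0.45}, {"offset": [0, 0.98, 0], "rotation": [0, 0, 0], "claw": 0.45}, {"offset": [0, 0.98, 0], "rotation": [0, 0, 0], "claw": 0.45}, {"offset": [0, 0.98, 0], "rotation": [0, 0, 0], "claw": 0.45}]'

```text
clock: 4.43
tcp_pos: [0.5532, -0.2525, 0.0618]
orientation: [-3.141, -0.001, -0.0]
contact_force: [0.3, 0.2, 0.6]
grip_width: 0.0385
gripper_force: 0.0
```

drive_tool --rows '[{"offset": [0, 0, -0.25], "rotation": [0, 0, 0], "claw": 0.45}, {"offset": [0, 0, -0.5], "rotation": [0, 0, 0], "claw": 0.45}, {"offset": [0, 0, -0.7], "rotation": [0, 0, 0], "claw": 0.45}, {"offset": [-0.3, 0.2, -0.7], "rotation": [0, 0, 0.06], "claw": 0.6}, {"offset": [-0.5, 0.4, -0.7], "rotation": [0, 0, 0.12], "claw": 0.6}, {"offset": [-0.77, 0.53, -0.6], "rotation": [0, 0, 0.24], "claw": 0.6}, {"offset": [-0.77, 0.53, -0.6], "rotation": [0, 0, 0.36], "claw": 0.6}, {"offset": [-0.77, 0.53, -0.6], "rotation": [0, 0, 0.48], "claw": 0.6}, {"offset": [-0.77, 0.53, -0.6], "rotation": [0, 0, 0.56], "claw": 0.6}, {"offset": [-0.77, 0.53, -0.6], "rotation": [0, 0, 0.56], "claw": 0.6}, {"offset": [-0.77, 0.53, -0.6], "rotation": [0, 0, 0.56], "claw": 0.6}, {"offset": [-0.77, 0.53, -0.6], "rotation": [0, 0, 0.56], "claw": 0.6}, {"offset": [-0.77, 0.53, -0.6], "rotation": [0, 0, 0.56], "claw": 0.6}, {"offset": [-0.77, 0.53, -0.6], "rotation": [0, 0, 0.56], "claw": 0.6}]'

```text
clock: 5.6
tcp_pos: [0.4377, -0.332, 0.1517]
orientation: [2.665, -1.664, -0.0]
contact_force: [-0.5, 0.2, 0.1]
grip_width: 0.0512
gripper_force: 0.0
```

drive_tool --rows '[{"offset": [0, 0, 0.2], "rotation": [0, 0, 0], "claw": 0.6}, {"offset": [0, 0, 0.4], "rotation": [0, 0, 0], "claw": 0.6}, {"offset": [0, 0, 0.55], "rotation": [0, 0, 0], "claw": 0.6}, {"offset": [0, 0, 0.67], "rotation": [0, 0, 0], "claw": 0.6}, {"offset": [0, 0, 0.75], "rotation": [0, 0, 0], "claw": 0.6}, {"offset": [0, 0, 0.8], "rotation": [0, 0, 0], "claw": 0.6}, {"offset": [0, 0, 0.8], "rotation": [0, 0, 0], "claw": 0.6}, {"offset": [0, 0, 0.8], "rotation": [0, 0, 0], "claw": 0.6}, {"offset": [0, 0, 0.8], "rotation": [0, 0, 0], "claw": 0}, {"offset": [0, 0, 0.8], "rotation": [0, 0, 0], "claw": 0}, {"offset": [0, 0, 0.8], "rotation": [0, 0, 0], "claw": 0}, {"offset": [0, 0, 0.8], "rotation": [0, 0, 0], "claw": 0}, {"offset": [0, 0, 0.8], "rotation": [0, 0, 0], "claw": 0}, {"offset": [0, 0, 0.8], "rotation": [0, 0, 0], "claw": 0}, {"offset": [0, 0, 0.8], "rotation": [0, 0, 0], "claw": 0}]' --force 50

```text
clock: 6.85
tcp_pos: [0.4379, -0.3328, 0.0325]
orientation: [2.661, -1.669, 0.002]
contact_force: [-0.4, 1.0, 6.2]
grip_width: 0.0087
gripper_force: 52.1
```

drive_tool --rows '[{"offset": [0, 0, -0.15], "rotation": [0, 0, 0], "claw": 0}, {"offset": [0, 0, -0.4], "rotation": [0, 0, 0], "claw": 0}, {"offset": [0, 0, -0.65], "rotation": [0, 0, 0], "claw": 0}, {"offset": [0, 0, -0.9], "rotation": [0, 0, -0.06], "claw": 0}, {"offset": [0, 0, -1], "rotation": [0, 0, -0.12], "claw": 0}, {"offset": [-0.1, -0.13, -1], "rotation": [0, 0, -0.18], "claw": 0}, {"offset": [-0.2, -0.26, -1], "rotation": [0, 0, -0.24], "claw": 0}, {"offset": [-0.3, -0.4, -1], "rotation": [0, 0, -0.3], "claw": 0}, {"offset": [-0.45, -0.59, -1], "rotation": [0, 0, -0.36], "claw": 0}, {"offset": [-0.45, -0.59, -1], "rotation": [0, 0, -0.42], "claw": 0}, {"offset": [-0.45, -0.59, -1], "rotation": [0, 0, -0.48], "claw": 0}, {"offset": [-0.45, -0.59, -1], "rotation": [0, 0, -0.54], "claw": 0}, {"offset": [-0.45, -0.59, -1], "rotation": [0, 0, -0.56], "claw": 0}, {"offset": [-0.45, -0.59, -1], "rotation": [0, 0, -0.56], "claw": 0}, {"offset": [-0.45, -0.59, -1], "rotation": [0, 0, -0.56], "claw": 0}]'

```text
clock: 8.1
tcp_pos: [0.4874, -0.233, 0.1815]
orientation: [-3.141, 0.003, 0.001]
contact_force: [-0.8, 0.1, -0.5]
grip_width: 0.009
gripper_force: 51.1
```

```bash
python3 - <<'E'
from h import *
o=get_obs(); print({k:np.round(o[k],3) for k in("clock","tcp_pos","orientation","joints","grip_width")})
f=grab_frame("top"); cv2.imwrite("pics/t1.png",f["frame"][:,:,::-1])
E
```

```text
{'clock': np.float64(8.1), 'tcp_pos': array([ 0.487, -0.233,  0.182]), 'orientation': array([-3.141e+00,  3.000e-03,  1.000e-03]), 'joints': array([ 0.405,  0.316, -0.091,  1.924,  0.036,  0.904, -1.276]), 'grip_width': np.float64(0.009)}
```

View pics/t1.png

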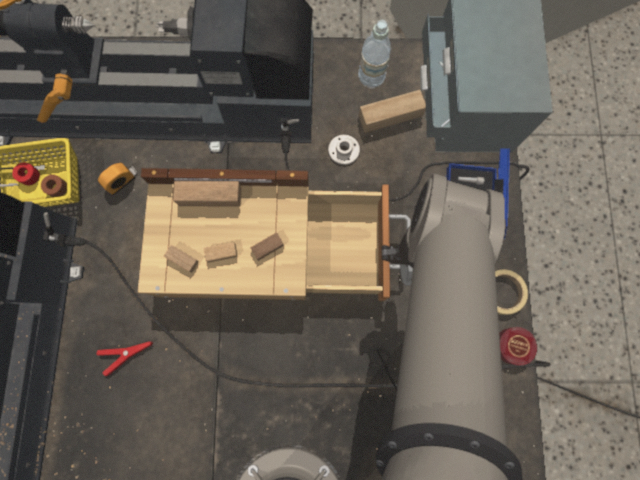

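The picture shows the drawer open (307-385, 190-295), offcuts unmoved at (182,259), (221,252) and (267,247), and the brush held under the arm near (400,255). Next I'll carry the brush over to the left end.

drive_tool --rows '[{"offset": [0, 0, -0.25], "rotation": [0, 0, 0], "claw": 0}, {"offset": [0, -0.1, -0.46], "rotation": [0, 0, 0], "claw": 0}, {"offset": [0.05, -0.3, -0.46], "rotation": [0, 0, 0], "claw": 0}, {"offset": [0.1, -0.5, -0.46], "rotation": [0, 0, 0], "claw": 0}, {"offset": [0.1, -0.75, -0.46], "rotation": [0, 0, 0], "claw": 0}, {"offset": [0.18, -1, -0.46], "rotation": [0, 0, 0], "claw": 0}]'

```text
clock: 8.65
tcp_pos: [0.5133, -0.0825, 0.2509]
orientation: [3.141, -0.006, -0.001]
contact_force: [0.9, -0.1, -2.8]
grip_width: 0.0089
gripper_force: 51.1
```

drive_tool --rows '[{"offset": [0, -0.25, 0], "rotation": [0, 0, 0], "claw": 0}, {"offset": [0, -0.5, 0], "rotation": [0, 0, 0], "claw": 0}, {"offset": [0, -0.75, 0], "rotation": [0, 0, 0], "claw": 0}, {"offset": [0, -1, 0], "rotation": [0, 0, 0], "claw": 0}]'

```text
clock: 8.98
tcp_pos: [0.5144, 0.0686, 0.2508]
orientation: [3.141, -0.003, 0.0]
contact_force: [0.7, -0.2, -0.2]
grip_width: 0.0089
gripper_force: 51.1
```

drive_tool --rows '[{"offset": [0, -0.25, 0], "rotation": [0, 0, 0], "claw": 0}, {"offset": [0, -0.5, 0], "rotation": [0, 0, 0], "claw": 0}, {"offset": [0, -0.75, 0], "rotation": [0, 0, 0], "claw": 0}, {"offset": [0, -1, 0], "rotation": [0, 0, 0], "claw": 0}, {"offset": [0, -1, 0], "rotation": [0, 0, 0], "claw": 0}, {"offset": [0, -1, 0], "rotation": [0, 0, 0], "claw": 0}]'

```text
clock: 9.48
tcp_pos: [0.514, 0.2197, 0.2506]
orientation: [-3.141, -0.006, 0.001]
contact_force: [1.0, -1.7, -2.2]
grip_width: 0.009
gripper_force: 51.1
```

drive_tool --rows '[{"offset": [0, -0.2, 0], "rotation": [0, 0, 0], "claw": 0}, {"offset": [0, -0.4, 0], "rotation": [0, 0, 0], "claw": 0}, {"offset": [0, -0.4, 0], "rotation": [0, 0, 0], "claw": 0}, {"offset": [0, -0.4, 0.2], "rotation": [0, 0, 0], "claw": 0}, {"offset": [0, -0.4, 0.4], "rotation": [0, 0, 0], "claw": 0}, {"offset": [0, -0.4, 0.52], "rotation": [0, 0, 0], "claw": 0}, {"offset": [0, -0.4, 0.58], "rotation": [0, 0, 0], "claw": 0}, {"offset": [0, -0.4, 0.62], "rotation": [0, 0, 0], "claw": 0}, {"offset": [0, -0.4, 0.62], "rotation": [0, 0, 0], "claw": 0}, {"offset": [0, -0.4, 0.62], "rotation": [0, 0, 0], "claw": 0}, {"offset": [0, -0.4, 0.62], "rotation": [0, 0, 0], "claw": 0}]'

```text
clock: 10.4
tcp_pos: [0.5158, 0.2773, 0.1592]
orientation: [-3.14, 0.001, -0.003]
contact_force: [-0.6, 0.3, -0.2]
grip_width: 0.0086
gripper_force: 51.1
```

```bash
python3 - <<'E'
from h import *
f=grab_frame("scene"); cv2.imwrite("pics/s2.png",cv2.resize(f["frame"][180:400,130:400,::-1],None,fx=2,fy=2))
E
```

```text
(no output)
```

View pics/s2.png

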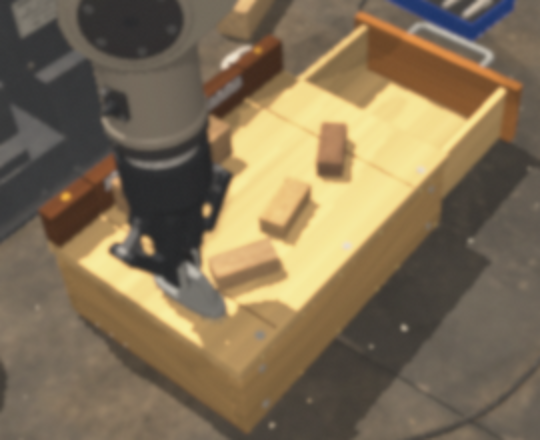

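The brush is upright behind the left offcut, at crop pixel (195,290). Starting the sweep.

drive_tool --rows '[{"offset": [0, 0.02, 0.018], "rotation": [0, 0, 0], "claw": 0}, {"offset": [0, 0.07, 0.018], "rotation": [0, 0, 0], "claw": 0}, {"offset": [0, 0.13, 0.018], "rotation": [0, 0, 0], "claw": 0}, {"offset": [0, 0.2, 0.018], "rotation": [0, 0, 0], "claw": 0}, {"offset": [0, 0.27, 0.018], "rotation": [0, 0, 0], "claw": 0}, {"offset": [0, 0.34, 0.018], "rotation": [0, 0, 0], "claw": 0}, {"offset": [0, 0.41, 0.018], "rotation": [0, 0, 0], "claw": 0}, {"offset": [0, 0.48, 0.018], "rotation": [0, 0, 0], "claw": 0}, {"offset": [0, 0.55, 0.018], "rotation": [0, 0, 0], "claw": 0}, {"offset": [0, 0.62, 0.018], "rotation": [0, 0, 0], "claw": 0}, {"offset": [0, 0.69, 0.018], "rotation": [0, 0, 0], "claw": 0}, {"offset": [0, 0.76, 0.018], "rotation": [0, 0, 0], "claw": 0}, {"offset": [0, 0.82, 0.018], "rotation": [0, 0, 0], "claw": 0}, {"offset": [0, 0.86, 0.018], "rotation": [0, 0, 0], "claw": 0}, {"offset": [0, 0.88, 0.018], "rotation": [0, 0, 0], "claw": 0}]'

```text
clock: 11.7
tcp_pos: [0.5149, 0.1436, 0.155]
orientation: [3.141, -0.002, -0.0]
contact_force: [0.4, 1.0, -0.9]
grip_width: 0.0087
gripper_force: 51.1
```

```bash
python3 - <<'E'
from h import *
f=grab_frame("scene"); g=grab_frame("top")
cv2.imwrite("pics/s3.png",np.hstack([cv2.resize(f["frame"][180:400,130:400,::-1],(400,326)),cv2.resize(g["frame"][150:313,130:330,::-1],(400,326))]))
E
```

```text
(no output)
```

View pics/s3.png

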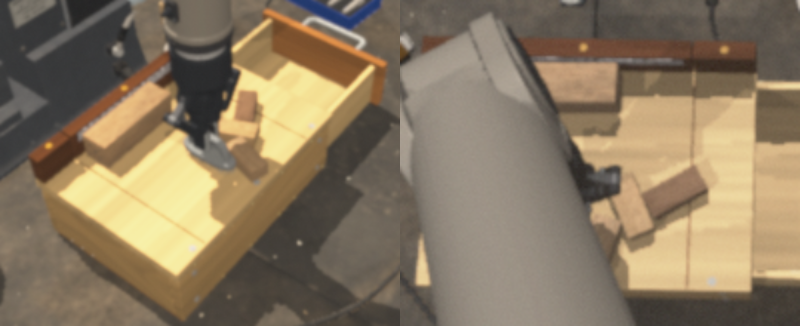

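Left crop: offcut_2 at (250,160) is turning off the brush's near end; the other two are ahead at (238,128) and (247,102). I'll measure them before going on.

```bash
cat >> h.py <<'E'
def offs(name="scene"):
    f=grab_frame(name); P=cloud(f)
    m=((P[...,2]>.138)&(P[...,2]<.149)&(P[...,0]>.42)&(P[...,0]<.61)&(P[...,1]>-.1)&(P[...,1]<.31)).astype(np.uint8)
    m=cv2.erode(m,np.ones((3,3),np.uint8)) if name=="scene" else m
    n,l,s,c=cv2.connectedComponentsWithStats(m,connectivity=4)
    for i in range(1,n):
        if s[i,4]>25:
            p=P[l==i]; r=rect(p); print(name,"px",c[i].round(),s[i,4],r,np.median(f["frame"][l==i],0),"xlim",p[:,0].min().round(3),p[:,0].max().round(3),"ylim",p[:,1].min().round(3),p[:,1].max().round(3))
E
python3 -c "
from h import *
offs();offs('top');print(get_obs()['tcp_pos'])"
```

```text
scene px [294. 269.] 694 (array([501.9,  87.3]), array([ 55.7, 154.3]), 42.2) [185.5 137.   98. ] xlim 0.437 0.549 ylim 0.013 0.14
scene px [272. 286.] 165 (array([509. , 147.2]), array([22.2, 76.2]), 89.2) [120. 117. 111.] xlim 0.471 0.547 ylim 0.136 0.158
top px [252. 252.] 1019 (array([519.5,  75.1]), array([ 61.6, 126.1]), 37.6) [158. 127.  99.] xlim 0.457 0.554 ylim 0.01 0.123
[0.51483156 0.14528484 0.15512385]
```

```bash
python3 -c "
from h import *
f=grab_frame('scene');P=cloud(f)
for u,v in [(234,146),(245,150),(250,158),(257,165),(226,124),(238,127),(252,130),(245,97),(248,110)]:
    print((u,v),P[int(180+v/1.481),int(130+u/1.481)].round(3))
cv2.imwrite('pics/s4.png',cv2.resize(f['frame'][230:320,240:340,::-1],None,fx=6,fy=6,interpolation=2))"
```

```text
(234, 146) [0.49  0.115 0.144]
(245, 150) [0.475 0.113 0.143]
(250, 158) [0.46  0.122 0.146]
(257, 165) [0.446 0.125 0.143]
(226, 124) [0.525 0.09  0.145]
(238, 127) [0.51  0.084 0.143]
(252, 130) [0.488 0.078 0.146]
(245, 97) [0.537 0.03  0.144]
(248, 110) [0.515 0.052 0.147]
```

View pics/s4.png

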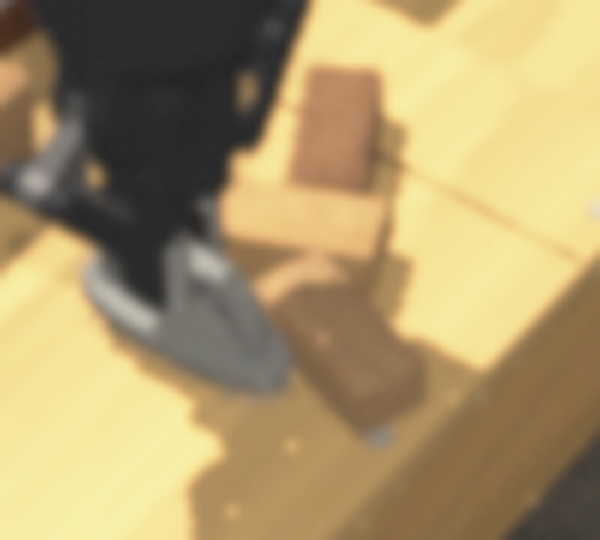

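Offcut_2's centre, about (0.467, 0.117), lies past the brush's end at x = 0.4725. I'll lift the brush, re-place it behind the piece, and angle it about 15° inward.

drive_tool --rows '[{"offset": [0, -0.1, 0], "rotation": [0, 0, 0], "claw": 0}, {"offset": [0, -0.1, -0.15], "rotation": [0, 0, 0], "claw": 0}, {"offset": [0, -0.1, -0.35], "rotation": [0, 0, 0], "claw": 0}, {"offset": [-0.1, -0.23, -0.35], "rotation": [0, 0, -0.05], "claw": 0}, {"offset": [-0.2, -0.23, -0.35], "rotation": [0, 0, -0.1], "claw": 0}, {"offset": [-0.33, -0.23, -0.35], "rotation": [0, 0, -0.131], "claw": 0}, {"offset": [-0.33, -0.23, -0.35], "rotation": [0, 0, -0.131], "claw": 0}, {"offset": [-0.33, -0.23, -0.2], "rotation": [0, 0, -0.131], "claw": 0}, {"offset": [-0.33, -0.23, -0.07], "rotation": [0, 0, -0.131], "claw": 0}, {"offset": [-0.33, -0.23, 0], "rotation": [0, 0, -0.131], "claw": 0}, {"offset": [-0.33, -0.23, 0], "rotation": [0, 0, -0.131], "claw": 0}, {"offset": [-0.33, -0.23, 0], "rotation": [0, 0, -0.131], "claw": 0}]'

```text
clock: 12.95
tcp_pos: [0.4656, 0.1797, 0.1549]
orientation: [-3.115, -0.41, 0.001]
contact_force: [-0.2, -0.4, 0.1]
grip_width: 0.0092
gripper_force: 52.5
```

drive_tool --rows '[{"offset": [0, 0.04, 0], "rotation": [0, 0, 0], "claw": 0}, {"offset": [0, 0.09, 0], "rotation": [0, 0, 0], "claw": 0}, {"offset": [0, 0.14, 0], "rotation": [0, 0, 0], "claw": 0}, {"offset": [0, 0.19, 0], "rotation": [0, 0, 0], "claw": 0}, {"offset": [0, 0.24, 0], "rotation": [0, 0, 0], "claw": 0}, {"offset": [0, 0.29, 0], "rotation": [0, 0, 0], "claw": 0}, {"offset": [0, 0.34, 0], "rotation": [0, 0, 0], "claw": 0}, {"offset": [0, 0.39, 0], "rotation": [0, 0, 0], "claw": 0}, {"offset": [0, 0.44, 0], "rotation": [0, 0, 0], "claw": 0}, {"offset": [0, 0.48, 0], "rotation": [0, 0, 0], "claw": 0}, {"offset": [0, 0.5, 0], "rotation": [0, 0, 0], "claw": 0}]'

```text
clock: 13.87
tcp_pos: [0.4851, 0.1059, 0.1551]
orientation: [3.115, 0.408, 0.0]
contact_force: [-0.7, 1.6, 0.2]
grip_width: 0.0089
gripper_force: 52.6
```

```bash
python3 -c "
from h import *
print(get_obs()['tcp_pos']);offs();offs('top')
f=grab_frame('scene')
cv2.imwrite('pics/s5.png',cv2.resize(f['frame'][220:320,240:360,::-1],None,fx=5,fy=5,interpolation=2))"
```

```text
[0.48509333 0.10593455 0.15514499]
scene px [304. 257.] 46 (array([501.4,  46.5]), array([10.9, 30.2]), 31.1) [230.  185.5 122. ] xlim 0.49 0.512 ylim 0.033 0.062
scene px [301. 277.] 282 (array([483.6,  93.5]), array([77.6, 55.8]), 14.1) [121. 117. 110.] xlim 0.442 0.517 ylim 0.059 0.124
top px [272. 242.] 748 (array([540.2,  28.9]), array([63.1, 89.9]), 31.5) [147. 118.  93.] xlim 0.49 0.567 ylim -0.02 0.081
top px [252. 270.] 276 (array([475.6,  67.2]), array([47.2, 26.7]), 21.0) [170.5 141.  111. ] xlim 0.45 0.502 ylim 0.052 0.087
```

View pics/s5.png

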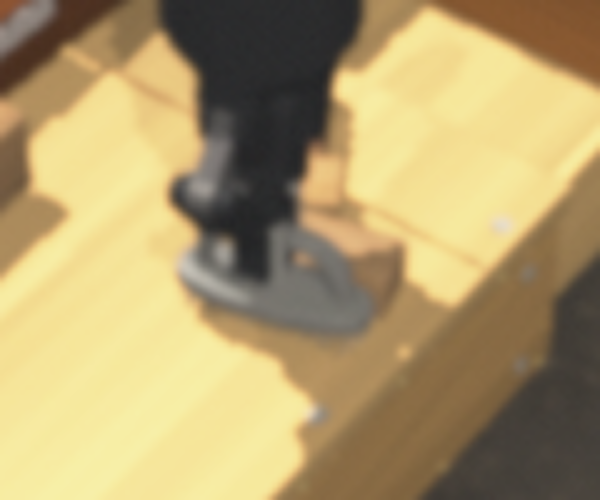

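Offcut_2 is flush on the brush face (crop 350,250), with the other two ahead of it nearer the edge. Continuing.

drive_tool --rows '[{"offset": [0, 0.04, 0], "rotation": [0, 0, 0], "claw": 0}, {"offset": [0, 0.09, 0], "rotation": [0, 0, 0], "claw": 0}, {"offset": [0, 0.14, 0], "rotation": [0, 0, 0], "claw": 0}, {"offset": [0, 0.19, 0], "rotation": [0, 0, 0], "claw": 0}, {"offset": [0, 0.24, 0], "rotation": [0, 0, 0], "claw": 0}, {"offset": [0, 0.29, 0], "rotation": [0, 0, 0], "claw": 0}, {"offset": [0, 0.34, 0], "rotation": [0, 0, 0], "claw": 0}, {"offset": [0, 0.39, 0], "rotation": [0, 0, 0], "claw": 0}, {"offset": [0, 0.44, 0], "rotation": [0, 0, 0], "claw": 0}, {"offset": [0, 0.48, 0], "rotation": [0, 0, 0], "claw": 0}, {"offset": [0, 0.5, 0], "rotation": [0, 0, 0], "claw": 0}]'

```text
clock: 14.93
tcp_pos: [0.5044, 0.0333, 0.155]
orientation: [3.115, 0.408, -0.0]
contact_force: [-0.7, 0.6, 0.1]
grip_width: 0.0084
gripper_force: 52.6
```

```bash
python3 -c "
from h import *
print(get_obs()['tcp_pos']);offs();offs('top')
f=grab_frame('scene');g=grab_frame('top')
cv2.imwrite('pics/s6.png',np.hstack([cv2.resize(f['frame'][200:320,240:380,::-1],(400,343)),cv2.resize(g['frame'][170:307,230:390,::-1],(400,343))]))"
```

```text
[0.50435324 0.03325328 0.15503243]
scene px [326. 247.] 63 (array([480.8,  -1.2]), array([23.8, 23.5]), 15.5) [149. 118.  86.] xlim 0.468 0.495 ylim -0.015 0.009
scene px [308. 255.] 174 (array([500.2,  34.7]), array([77.3, 25.8]), 14.8) [120. 117. 111.] xlim 0.463 0.537 ylim 0.019 0.053
top px [307. 225.] 544 (array([569.9, -30.6]), array([49.2, 92. ]), 66.2) [132. 105.  84.] xlim 0.52 0.61 ylim -0.07 -0.003
```

View pics/s6.png

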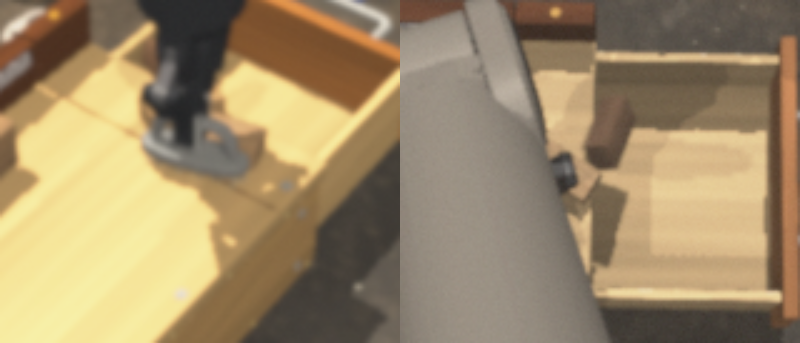

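Offcut_0 is at the edge (right crop 610,130), with the other two just behind it. Last stretch, straight over the edge.

drive_tool --rows '[{"offset": [-0.01, 0.04, 0], "rotation": [0, 0, 0], "claw": 0}, {"offset": [-0.02, 0.09, 0], "rotation": [0, 0, 0], "claw": 0}, {"offset": [-0.03, 0.14, 0], "rotation": [0, 0, 0], "claw": 0}, {"offset": [-0.04, 0.19, 0], "rotation": [0, 0, 0], "claw": 0}, {"offset": [-0.05, 0.24, 0], "rotation": [0, 0, 0], "claw": 0}, {"offset": [-0.06, 0.29, 0], "rotation": [0, 0, 0], "claw": 0}, {"offset": [-0.07, 0.34, 0], "rotation": [0, 0, 0], "claw": 0}, {"offset": [-0.08, 0.39, 0], "rotation": [0, 0, 0], "claw": 0}, {"offset": [-0.09, 0.44, 0], "rotation": [0, 0, 0], "claw": 0}, {"offset": [-0.1, 0.49, 0], "rotation": [0, 0, 0], "claw": 0}, {"offset": [-0.1, 0.54, 0], "rotation": [0, 0, 0], "claw": 0}, {"offset": [-0.1, 0.58, 0], "rotation": [0, 0, 0], "claw": 0}, {"offset": [-0.1, 0.58, 0], "rotation": [0, 0, 0], "claw": 0}, {"offset": [-0.1, 0.58, 0], "rotation": [0, 0, 0], "claw": 0}]'

```text
clock: 16.3
tcp_pos: [0.5124, -0.0536, 0.1551]
orientation: [-3.115, -0.409, -0.0]
contact_force: [-0.4, -0.6, -0.3]
grip_width: 0.0088
gripper_force: 52.5
```

```bash
python3 -c "
from h import *
print(get_obs()['tcp_pos']);offs();offs('top')
f=grab_frame('scene');g=grab_frame('top')
cv2.imwrite('pics/s7.png',np.hstack([cv2.resize(f['frame'][200:320,240:380,::-1],(400,343)),cv2.resize(g['frame'][170:307,230:390,::-1],(400,343))]))"
```

```text
[ 0.51237629 -0.05361463  0.15508413]
scene px [314. 228.] 355 (array([521.7, -32.6]), array([109.6,  59.6]), 8.1) [199. 164. 121.] xlim 0.47 0.575 ylim -0.066 0.003
```

View pics/s7.png

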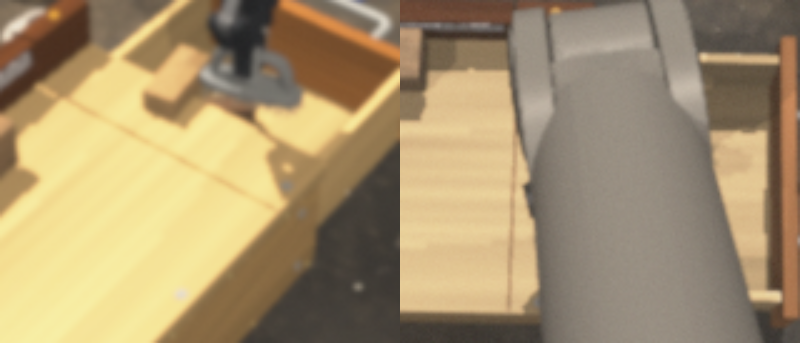

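Offcut_1 is still on the board beside the brush's far end (left crop 175,82); the others appear to be in the drawer. From here on I'll check by numbers only. Next I'll lift the brush and measure.

drive_tool --rows '[{"offset": [0, 0, -0.2], "rotation": [0, 0, 0], "claw": 0}, {"offset": [0, 0, -0.45], "rotation": [0, 0, 0], "claw": 0}, {"offset": [0, -0.3, -0.6], "rotation": [0, 0, 0], "claw": 0}, {"offset": [0, -0.6, -0.6], "rotation": [0, 0, 0], "claw": 0}, {"offset": [0, -0.9, -0.6], "rotation": [0, 0, 0], "claw": 0}, {"offset": [0, -1, -0.6], "rotation": [0, 0, 0], "claw": 0}, {"offset": [0, -1, -0.6], "rotation": [0, 0, 0], "claw": 0}]'

```text
clock: 17.08
tcp_pos: [0.4714, 0.099, 0.2459]
orientation: [-3.11, -0.426, -0.002]
contact_force: [0.2, -0.9, 0.5]
grip_width: 0.0086
gripper_force: 52.5
```

```bash
cat >> h.py <<'E'
def low(name):
    f=grab_frame(name);P=cloud(f)
    m=(P[...,2]>.035)&(P[...,2]<.1)&(P[...,0]>.465)&(P[...,0]<.645)&(P[...,1]<-.045)&(P[...,1]>-.185)
    n,l,s,c=cv2.connectedComponentsWithStats(m.astype(np.uint8),connectivity=4)
    for i in range(1,n):
        if s[i,4]>15:
            p=P[l==i]; print("drawer",name,s[i,4],rect(p),"z",np.median(p[:,2]).round(3),p[:,2].max().round(3),np.median(f["frame"][l==i],0))
E
python3 -c "
from h import *
print(get_obs()['tcp_pos']);offs();offs('top');low('scene');low('top')"
```

```text
[0.47141178 0.09904073 0.24593219]
top px [303. 227.] 421 (array([566.1, -31.7]), array([28.5, 61.8]), 6.5) [186. 153. 116.] xlim 0.549 0.583 ylim -0.062 -0.001
drawer scene 83 (array([ 561.8, -117.9]), array([24.8, 27.4]), 45.7) z 0.047 0.052 [170. 127.  92.]
drawer top 298 (array([ 577. , -107.3]), array([62.2, 22.6]), 45.5) z 0.048 0.054 [142. 112.  90.]
drawer top 355 (array([521.2, -88.1]), array([27.6, 62.2]), 86.8) z 0.042 0.046 [182. 150. 118.]
```

drive_tool --rows '[{"offset": [0.25, 0.29, 0], "rotation": [0, 0, 0.06], "claw": 0}, {"offset": [0.495, 0.581, 0], "rotation": [0, 0, 0.12], "claw": 0}, {"offset": [0.495, 0.581, 0], "rotation": [0, 0, 0.136], "claw": 0}, {"offset": [0.495, 0.581, 0], "rotation": [0, 0, 0.136], "claw": 0}, {"offset": [0.495, 0.581, 0.2], "rotation": [0, 0, 0.136], "claw": 0}, {"offset": [0.495, 0.581, 0.4], "rotation": [0, 0, 0.136], "claw": 0}, {"offset": [0.495, 0.581, 0.53], "rotation": [0, 0, 0.136], "claw": 0}, {"offset": [0.495, 0.581, 0.605], "rotation": [0, 0, 0.136], "claw": 0}, {"offset": [0.495, 0.581, 0.605], "rotation": [0, 0, 0.136], "claw": 0}, {"offset": [0.495, 0.581, 0.605], "rotation": [0, 0, 0.136], "claw": 0}]'

```text
clock: 18.12
tcp_pos: [0.5679, 0.0251, 0.1542]
orientation: [3.141, -0.019, -0.0]
contact_force: [0.0, -0.4, -0.7]
grip_width: 0.0093
gripper_force: 54.7
```

drive_tool --rows '[{"offset": [0, 0.04, 0], "rotation": [0, 0, 0], "claw": 0}, {"offset": [0, 0.09, 0], "rotation": [0, 0, 0], "claw": 0}, {"offset": [0, 0.14, 0], "rotation": [0, 0, 0], "claw": 0}, {"offset": [0, 0.19, 0], "rotation": [0, 0, 0], "claw": 0}, {"offset": [0, 0.24, 0], "rotation": [0, 0, 0], "claw": 0}, {"offset": [0, 0.29, 0], "rotation": [0, 0, 0], "claw": 0}, {"offset": [0, 0.34, 0], "rotation": [0, 0, 0], "claw": 0}, {"offset": [0, 0.39, 0], "rotation": [0, 0, 0], "claw": 0}, {"offset": [0, 0.44, 0], "rotation": [0, 0, 0], "claw": 0}, {"offset": [0, 0.49, 0], "rotation": [0, 0, 0], "claw": 0}, {"offset": [0, 0.52, 0], "rotation": [0, 0, 0], "claw": 0}, {"offset": [0, 0.52, 0], "rotation": [0, 0, 0], "claw": 0}, {"offset": [0, 0.52, 0], "rotation": [0, 0, 0], "claw": 0}, {"offset": [0, 0.52, -0.2], "rotation": [0, 0, 0], "claw": 0}, {"offset": [0, 0.4, -0.45], "rotation": [0, 0, 0], "claw": 0}, {"offset": [0, 0, -0.6], "rotation": [0, 0, 0], "claw": 0}, {"offset": [0, -0.4, -0.6], "rotation": [0, 0, 0], "claw": 0}, {"offset": [0, -0.4, -0.6], "rotation": [0, 0, 0], "claw": 0}]'

```text
clock: 19.62
tcp_pos: [0.5687, 0.089, 0.2462]
orientation: [-3.141, 0.017, -0.005]
contact_force: [0.2, 0.4, -0.5]
grip_width: 0.0091
gripper_force: 54.7
```

```bash
python3 -c "
from h import *
print(get_obs()['tcp_pos']);offs();offs('top');low('scene');low('top')"
```

```text
[0.56870726 0.08896495 0.24622459]
drawer scene 112 (array([ 567.8, -111.8]), array([44.1, 23.9]), 36.2) z 0.048 0.052 [180. 135.  96.]
drawer top 226 (array([600.8, -53. ]), array([63.2, 21.8]), 15.4) z 0.048 0.053 [170. 139. 105.]
drawer top 299 (array([ 577.2, -107.4]), array([61.7, 22.8]), 45.3) z 0.048 0.053 [140. 110.  88.]
drawer top 347 (array([521.2, -88. ]), array([27.7, 61.6]), 87.0) z 0.042 0.048 [177. 146. 115.]
```

All three offcuts are in the drawer. I'll carry the brush back to where it stood.

drive_tool --rows '[{"offset": [-0.1, 0.25, 0], "rotation": [0, 0, 0], "claw": 0}, {"offset": [-0.2, 0.5, 0], "rotation": [0, 0, 0], "claw": 0}, {"offset": [-0.3, 0.75, 0], "rotation": [0, 0, 0], "claw": 0}, {"offset": [-0.4, 1, 0], "rotation": [0, 0, 0], "claw": 0}]'

```text
clock: 20.15
tcp_pos: [0.5053, -0.0658, 0.244]
orientation: [3.141, -0.019, -0.001]
contact_force: [1.0, -1.7, -1.5]
grip_width: 0.0088
gripper_force: 54.7
```

drive_tool --rows '[{"offset": [-0.1, 0.25, 0], "rotation": [0, 0, 0], "claw": 0}, {"offset": [-0.2, 0.5, 0], "rotation": [0, 0, 0], "claw": 0}, {"offset": [-0.3, 0.75, 0], "rotation": [0, 0, 0], "claw": 0}, {"offset": [-0.4, 1, 0], "rotation": [0, 0, 0], "claw": 0}]'

```text
clock: 20.48
tcp_pos: [0.4431, -0.2152, 0.2443]
orientation: [3.141, -0.02, -0.001]
contact_force: [0.6, -0.8, -0.1]
grip_width: 0.0088
gripper_force: 54.7
```

drive_tool --rows '[{"offset": [-0.05, 0.2, 0], "rotation": [0, 0, 0.06], "claw": 0}, {"offset": [-0.07, 0.4, 0], "rotation": [0, 0, 0.12], "claw": 0}, {"offset": [-0.07, 0.6, 0], "rotation": [0, 0, 0.18], "claw": 0}, {"offset": [-0.07, 0.81, 0.1], "rotation": [0, 0, 0.24], "claw": 0}, {"offset": [-0.07, 0.81, 0.2], "rotation": [0, 0, 0.3], "claw": 0}, {"offset": [-0.07, 0.81, 0.3], "rotation": [0, 0, 0.36], "claw": 0}, {"offset": [-0.07, 0.81, 0.4], "rotation": [0, 0, 0.42], "claw": 0}, {"offset": [-0.07, 0.81, 0.5], "rotation": [0, 0, 0.48], "claw": 0}, {"offset": [-0.07, 0.81, 0.6], "rotation": [0, 0, 0.54], "claw": 0}, {"offset": [-0.07, 0.81, 0.6], "rotation": [0, 0, 0.56], "claw": 0}, {"offset": [-0.07, 0.81, 0.6], "rotation": [0, 0, 0.56], "claw": 0}, {"offset": [-0.07, 0.81, 0.6], "rotation": [0, 0, 0.56], "claw": 0}]'

```text
clock: 21.48
tcp_pos: [0.4327, -0.3345, 0.1543]
orientation: [2.653, -1.682, -0.001]
contact_force: [0.6, -0.4, -0.2]
grip_width: 0.0086
gripper_force: 54.7
```

drive_tool --rows '[{"offset": [0, 0, 0.2], "rotation": [0, 0, 0], "claw": 0}, {"offset": [0, 0, 0.4], "rotation": [0, 0, 0], "claw": 0}, {"offset": [0, 0, 0.6], "rotation": [0, 0, 0], "claw": 0}, {"offset": [0, 0, 0.7], "rotation": [0, 0, 0], "claw": 0}, {"offset": [0, 0, 0.75], "rotation": [0, 0, 0], "claw": 0}, {"offset": [0, 0, 0.78], "rotation": [0, 0, 0], "claw": 0}, {"offset": [0, 0, 0.8], "rotation": [0, 0, 0], "claw": 0}, {"offset": [0, 0, 0.81], "rotation": [0, 0, 0], "claw": 0}, {"offset": [0, 0, 0.81], "rotation": [0, 0, 0], "claw": 0}, {"offset": [0, 0, 0.81], "rotation": [0, 0, 0], "claw": 0}]'

```text
clock: 22.32
tcp_pos: [0.4341, -0.3341, 0.0338]
orientation: [2.653, -1.682, 0.003]
contact_force: [-0.2, -0.0, -0.8]
grip_width: 0.0091
gripper_force: 54.7
```

drive_tool --rows '[{"offset": [0, 0, 0], "rotation": [0, 0, 0], "claw": 0.1}, {"offset": [0, 0, 0], "rotation": [0, 0, 0], "claw": 0.2}, {"offset": [0, 0, 0], "rotation": [0, 0, 0], "claw": 0.4}, {"offset": [0, 0, 0], "rotation": [0, 0, 0], "claw": 0.45}, {"offset": [0, 0, 0], "rotation": [0, 0, 0], "claw": 0.45}, {"offset": [0, 0, 0], "rotation": [0, 0, 0], "claw": 0.45}, {"offset": [0, 0, -0.1], "rotation": [0, 0, 0], "claw": 0.45}, {"offset": [0, 0, -0.3], "rotation": [0, 0, 0], "claw": 0.45}, {"offset": [0, 0, -0.55], "rotation": [0, 0, 0], "claw": 0.45}, {"offset": [0, 0, -0.8], "rotation": [0, 0, 0], "claw": 0.45}, {"offset": [0, 0, -0.95], "rotation": [0, 0, 0], "claw": 0.45}, {"offset": [0, 0, -0.95], "rotation": [0, 0, -0.05], "claw": 0.45}]'

```text
clock: 23.32
tcp_pos: [0.4362, -0.3355, 0.181]
orientation: [2.733, -1.548, 0.015]
contact_force: [-0.4, 0.6, -0.2]
grip_width: 0.0383
gripper_force: 0.0
```

drive_tool --rows '[{"offset": [-0.057, -0.2, 0], "rotation": [0, 0, -0.06], "claw": 0.45}, {"offset": [-0.057, -0.4, 0], "rotation": [0, 0, -0.12], "claw": 0.45}, {"offset": [-0.057, -0.6, 0], "rotation": [0, 0, -0.18], "claw": 0.45}, {"offset": [-0.057, -0.8, 0], "rotation": [0, 0, -0.24], "claw": 0.45}, {"offset": [-0.057, -0.952, 0], "rotation": [0, 0, -0.3], "claw": 0.45}, {"offset": [-0.057, -0.952, 0], "rotation": [0, 0, -0.36], "claw": 0.45}, {"offset": [-0.057, -0.952, 0], "rotation": [0, 0, -0.42], "claw": 0.45}, {"offset": [-0.057, -0.952, 0], "rotation": [0, 0, -0.48], "claw": 0.45}, {"offset": [-0.057, -0.952, 0], "rotation": [0, 0, -0.515], "claw": 0.45}, {"offset": [-0.057, -0.952, 0], "rotation": [0, 0, -0.515], "claw": 0.45}, {"offset": [-0.057, -0.952, 0], "rotation": [0, 0, -0.515], "claw": 0.45}]'

```text
clock: 24.23
tcp_pos: [0.5513, -0.2528, 0.1752]
orientation: [-3.141, 0.004, 0.0]
contact_force: [0.0, -0.1, -0.4]
grip_width: 0.0384
gripper_force: 0.0
```

```bash
python3 -c "
from h import *
print(get_obs()['tcp_pos'],get_obs()['orientation'])
f=grab_frame('scene');P=cloud(f)
def r(n,m): print(n,m.sum(),rect(P[m]),'z',P[m][:,2].max().round(3),np.median(P[m],0).round(3))
X,Y,Z=P[...,0],P[...,1],P[...,2]
r('brush',(abs(X-.436)<.07)&(abs(Y+.334)<.07)&(Z>.012)&(Z<.07))
r('bar',(abs(X-.553)<.045)&(abs(Y+.2545)<.03)&(Z>.07)&(Z<.09))
r('blank',(X>.6)&(X<.656)&(Y>.08)&(Y<.25)&(Z>.156)&(Z<.17))"
```

```text
[ 0.55132048 -0.25283614  0.17521208] [-3.14136105e+00  4.36528637e-03  3.89572787e-04]
brush 253 (array([ 420.7, -321. ]), array([51.5, 99.5]), 53.4) z 0.056 [ 0.425 -0.314  0.023]
bar 111 (array([ 553.7, -253. ]), array([12.3, 88.2]), 89.7) z 0.088 [ 0.553 -0.252  0.083]
blank 1112 (array([632.8, 162. ]), array([ 45.5, 144.7]), 0.0) z 0.168 [0.63  0.175 0.164]
```

drive_tool --rows '[{"offset": [0.01, 0, 0.2], "rotation": [0, 0, 0], "claw": 0.45}, {"offset": [0.01, 0, 0.4], "rotation": [0, 0, 0], "claw": 0.45}, {"offset": [0.01, 0, 0.55], "rotation": [0, 0, 0], "claw": 0.45}, {"offset": [0.01, 0, 0.67], "rotation": [0, 0, 0], "claw": 0.45}, {"offset": [0.01, 0, 0.75], "rotation": [0, 0, 0], "claw": 0.45}, {"offset": [0.01, 0, 0.75], "rotation": [0, 0, 0], "claw": 0.45}, {"offset": [0.01, 0, 0.75], "rotation": [0, 0, 0], "claw": 0}, {"offset": [0.01, 0, 0.75], "rotation": [0, 0, 0], "claw": 0}, {"offset": [0.01, 0, 0.75], "rotation": [0, 0, 0], "claw": 0}, {"offset": [0.01, 0, 0.75], "rotation": [0, 0, 0], "claw": 0}, {"offset": [0.01, 0, 0.75], "rotation": [0, 0, 0], "claw": 0}, {"offset": [0.01, 0, 0.75], "rotation": [0, 0, 0], "claw": 0}]' --force 30

```text
clock: 25.28
tcp_pos: [0.5541, -0.2534, 0.0643]
orientation: [3.14, -0.001, 0.004]
contact_force: [-0.5, -0.4, 7.3]
grip_width: 0.0078
gripper_force: 29.7
```

drive_tool --rows '[{"offset": [0, -0.03, 0], "rotation": [0, 0, 0], "claw": 0}, {"offset": [0, -0.08, 0], "rotation": [0, 0, 0], "claw": 0}, {"offset": [0, -0.14, 0], "rotation": [0, 0, 0], "claw": 0}, {"offset": [0, -0.2, 0], "rotation": [0, 0, 0], "claw": 0}, {"offset": [0, -0.26, 0], "rotation": [0, 0, 0], "claw": 0}, {"offset": [0, -0.32, 0], "rotation": [0, 0, 0], "claw": 0}, {"offset": [0, -0.38, 0], "rotation": [0, 0, 0], "claw": 0}, {"offset": [0, -0.44, 0], "rotation": [0, 0, 0], "claw": 0}, {"offset": [0, -0.5, 0], "rotation": [0, 0, 0], "claw": 0}, {"offset": [0, -0.56, 0], "rotation": [0, 0, 0], "claw": 0}, {"offset": [0, -0.62, 0], "rotation": [0, 0, 0], "claw": 0}, {"offset": [0, -0.68, 0], "rotation": [0, 0, 0], "claw": 0}, {"offset": [0, -0.74, 0], "rotation": [0, 0, 0], "claw": 0}, {"offset": [0, -0.8, 0], "rotation": [0, 0, 0], "claw": 0}, {"offset": [0, -0.86, 0], "rotation": [0, 0, 0], "claw": 0}, {"offset": [0, -0.92, 0], "rotation": [0, 0, 0], "claw": 0}, {"offset": [0, -0.96, 0], "rotation": [0, 0, 0], "claw": 0}, {"offset": [0, -0.99, 0], "rotation": [0, 0, 0], "claw": 0}, {"offset": [0, -0.99, 0], "rotation": [0, 0, 0], "claw": 0}]'

```text
clock: 26.87
tcp_pos: [0.5562, -0.1024, 0.0643]
orientation: [-3.141, -0.002, -0.01]
contact_force: [6.8, 1.1, 4.2]
grip_width: 0.0074
gripper_force: 29.7
```

drive_tool --rows '[{"offset": [0, -0.01, 0], "rotation": [0, 0, 0], "claw": 0}, {"offset": [0, -0.02, 0], "rotation": [0, 0, 0], "claw": 0}, {"offset": [0, -0.03, 0], "rotation": [0, 0, 0], "claw": 0}, {"offset": [0, -0.03, 0], "rotation": [0, 0, 0], "claw": 0}]'

```text
clock: 27.2
tcp_pos: [0.5563, -0.0992, 0.0643]
orientation: [-3.142, -0.0, -0.01]
contact_force: [7.0, -0.1, 4.5]
grip_width: 0.0075
gripper_force: 29.6
```

drive_tool --rows '[{"offset": [0, -0.01, 0], "rotation": [0, 0, 0], "claw": 0}, {"offset": [0, -0.02, 0], "rotation": [0, 0, 0], "claw": 0}, {"offset": [0, -0.02, 0], "rotation": [0, 0, 0], "claw": 0}]'

```text
clock: 27.45
tcp_pos: [0.5563, -0.0962, 0.0643]
orientation: [-3.142, -0.0, -0.011]
contact_force: [7.4, -0.4, 3.6]
grip_width: 0.0072
gripper_force: 29.6
```

drive_tool --rows '[{"offset": [0, -0.01, 0], "rotation": [0, 0, 0], "claw": 0}, {"offset": [0, -0.02, 0], "rotation": [0, 0, 0], "claw": 0}, {"offset": [0, -0.02, 0], "rotation": [0, 0, 0], "claw": 0}]'

```text
clock: 27.7
tcp_pos: [0.5563, -0.0958, 0.0643]
orientation: [3.139, -0.003, 0.011]
contact_force: [6.8, -6.0, 3.1]
grip_width: 0.0074
gripper_force: 29.6
```

The stop is reached: the resisting force has risen and the bar is no longer moving. Release and back off.

drive_tool --rows '[{"offset": [0, 0, 0], "rotation": [0, 0, 0], "claw": 0.2}, {"offset": [0, 0, 0], "rotation": [0, 0, 0], "claw": 0.35}, {"offset": [0, 0, 0], "rotation": [0, 0, 0], "claw": 0.35}, {"offset": [0, 0, 0], "rotation": [0, 0, 0], "claw": 0.35}, {"offset": [0, 0, -0.1], "rotation": [0, 0, 0], "claw": 0.35}, {"offset": [0, 0, -0.3], "rotation": [0, 0, 0], "claw": 0.35}, {"offset": [0, 0, -0.5], "rotation": [0, 0, 0], "claw": 0.35}, {"offset": [0, 0, -0.75], "rotation": [0, 0, 0], "claw": 0.35}, {"offset": [0, 0, -1], "rotation": [0, 0, 0], "claw": 0.35}, {"offset": [0, 0, -1], "rotation": [0, 0, 0], "claw": 0.35}, {"offset": [0, 0, -1], "rotation": [0, 0, 0], "claw": 0.35}]'

```text
clock: 28.62
tcp_pos: [0.5542, -0.0936, 0.2151]
orientation: [3.141, 0.0, 0.007]
contact_force: [-0.6, -0.8, -0.4]
grip_width: 0.0298
gripper_force: 0.0
```

```bash
python3 -c "
from h import *
o=get_obs();print(o['clock'],o['tcp_pos'],o['contact_force'])
for n in('scene','top'):
    f=grab_frame(n);P=cloud(f);X,Y,Z=P[...,0],P[...,1],P[...,2]
    def r(k,m):
        if m.sum()>10: print(n,k,m.sum(),rect(P[m]),'z',P[m][:,2].max().round(3),np.median(P[m],0).round(3))
    F=f['frame'].astype(int); g=F.max(2)
    B=(abs(X-.436)<.06)&(abs(Y+.334)<.06)
    r('brush',B&(Z>.014)&(Z<.07)&(g>90)); r('brushtop',B&(Z>.046)&(Z<.07))
    r('bar',(abs(X-.553)<.04)&(Y<-.085)&(Y>-.14)&(Z>.07)&(Z<.09))
    r('blank',(X>.6)&(X<.662)&(Y>.09)&(Y<.24)&(Z>.156)&(Z<.165))
"
```

```text
28.6167 [ 0.55419224 -0.09355872  0.2150841 ] [-0.63762152 -0.78079507 -0.41378275]
scene brush 225 (array([ 431.8, -327.8]), array([26.6, 82.4]), 26.3) z 0.058 [ 0.427 -0.316  0.024]
scene brushtop 59 (array([ 430. , -326.2]), array([10.3, 53.2]), 26.2) z 0.058 [ 0.429 -0.323  0.052]
scene bar 117 (array([553.3, -94.6]), array([11.9, 78.8]), 89.9) z 0.088 [ 0.551 -0.093  0.083]
scene blank 940 (array([636.2, 164.5]), array([ 51.5, 149.2]), 0.4) z 0.165 [0.634 0.175 0.163]
top brush 342 (array([ 435.9, -332.5]), array([25.3, 82.7]), 26.0) z 0.059 [ 0.436 -0.33   0.024]
top brushtop 125 (array([ 434.3, -331.9]), array([ 9.6, 60.3]), 26.3) z 0.059 [ 0.434 -0.331  0.053]
top blank 1191 (array([637.8, 161.2]), array([140.9,  48.1]), 89.8) z 0.165 [0.636 0.165 0.163]
```

```bash
python3 -c "
from bench import hand_in
print(hand_in())"
```

```text
the job is handed in; nothing more can be done
None
```

I handed the job in at about 29 s of the 72 s; no verdict came back. All three offcuts were measured in the drawer before I pushed it shut to its stop, the brush is back on its bristles on the bench, and the blank is still in place.

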